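# Hang the sweet tray on the hook inside the low display case

### The arm

A 6-joint arm with a two-finger parallel gripper is mounted at the origin on the work surface. World frame = base frame: x ahead of the robot, y to its left, z up, the work surface at z = 0. Lengths are in mm, angles in rad, forces in N, time in s.
With the tool pointing down it reaches from about 425 to 950 mm from the base axis. Payload 3.5 kg.
Tool frame: the origin (TCP) lies between the finger pads; the fingertips stand 25 mm ahead of it and the grasp point (between the pads) lies 6 mm ahead of it; z points along the fingers, y is the line along which they close (so a half turn about z gives the same grasp; the last joint's range is limited). The gripper opens to 85 mm and grips with 20 to 120 N. Pads are 22 mm wide; open, the fingers measure 114 mm over their backs; the gripper's body (76 mm by 85 mm) begins 54 mm behind the grasp point. The pads swing forward as they close: fully open they stand 13 mm farther back than shut.
Start: joints at [0.953, 0.286, 1.577, -0, 1.279, -0.15], TCP at [304.337, 602.483, 256.325] pointing down, gripper open.
Joint ranges: [-2.77, 2.77], [-0.9, 2.22], [0.21, 2.48], [-1.53, 4.67], [0.24, 2.81], [-2.84, 2.84]. Speed limits (rad/s): [2.79, 2.79, 3.14, 3.14, 3.14, 3.14].

### API

Orientations are given as a rotation vector (axis times angle).
In Python, from station import env gives the robot as it stands.
- The arm moves only by the tool servo_tool, never from a script. Its argument "plan" is one flat list of numbers, 7 for each row, row after row: the turn, a rotation vector about the world's x, y, z in normalised numbers (1 is pi/2 rad), then the shift along the world's x, y, z in shares of 100 cm (1.0 is 100 cm), then the finger opening in cm, from 0 to 8.54. A call has 1 to 10 rows; each row is the pose to reach, as a shift and turn from the pose commanded when the call began; what a row does not reach only later rows make up. A row lasts 1/12 s, in which the tool goes at most 41.7 mm and 7.16 degrees, less where a joint would pass 70% of its speed; a pose out of reach is approached as far as the arm can. A shift or turn number past 1, either way, is cut back to 1. A call with a gripper value outside its range is refused whole. The fingers move at their own pace and stop on an object; the grip force is fixed at half the most. Time passes only in rows, so rows that repeat a pose let the fingers close. It gives the time, the measured TCP pose, the force, the opening and the grip force at its end, in the units of the state.
- env.read_state(): the state, without advancing time (a new reading comes with each control period).
- env.read_camera(name): name is "scene" or "top" or "wrist"; returns a dict with "pixels" (420x560x3 uint8, blue, green, red), "z_map" (420x560 float32, mm along the optical axis (not along the pixel's ray), 0 where there is no reading), "vertical_fov" (degrees; the focal length in pixels is half the picture's height over the tangent of half this angle, whatever the lens; pixels are square), "cx", "cy" (the principal point, pixels), "view" (4x4, takes a point from world to camera coordinates). Camera axes: x right, y down, z forward; pixel columns grow to the right and rows downward; lengths in mm; the calibration is good to about 2 mm. The wrist camera is an equidistant fisheye: a pixel r from the principal point sees the ray r / f radians off the axis. A picture is of the moment at which its call begins.
- env.job_done(): hands the job in; it is judged then, once.
The state is a dict: "time_s": time; "joint_pos": joint angles; "joint_velocities": joint speeds; "effort": joint torques, N m; "tcp_pos": TCP position; "eef_rot": TCP orientation; "wrist_force": force on the tool from outside, world axes, zero at the start; "wrist_torque": the same for the moment, N m; "gripper_width": finger opening in mm; "gripper_force": force on a finger pad.
Only numpy, scipy, OpenCV 4.12 (cv2) and the standard library are available. Lean on these libraries where they do the work, as an engineer would, in place of code of your own. Each camera call takes 0.05 s, during which the arm holds its last target. There are 200 camera calls.

### The job

Pick up the wooden sweet tray by its handle and hang it by its steel loop on the hook at the back of the low display case; the loop is taller than the case's opening, so it has to be tilted to get in under the front board. Leave it hanging level from the hook and let go. Work gently: feel for the back board and the hook with light touches of well under ten newtons rather than ramming them, do not push on the case with the arm, and leave the jar, the gift box and the mug where they are.

Things in the scene. Friction and masses are not known exactly. Their poses are not given: they have to be found in the camera images.
- tray: Loose open tray of pale wood, 0.17 to 0.34 kg, standing on the counter left or right of the case. Origin: middle of its underside; x points from handle to loop, z up. 110 (x) by 80 (y) by 24 mm high, walls 5 mm. A straight wooden handle, 14 mm wide (y), z 14 to 32 mm, sticks out in front from x = -55 to -165 mm; at the back stands a tall steel hanging loop.
- tray_grip (a point): A good place to grip the handle: middle of its section, x = -150, z = 23 mm in the tray's frame, 205 mm in front of the tray's back face, so that the hand stays outside the case. Axes as the tray's.
- tray_bar (a point): Middle of the loop's top bar, which goes on the hook: x = 52, z = 105 mm in the tray's frame, axes as the tray's. The loop is 6 mm round bar: uprights at y = -24 and 24 mm and this bar across (its top at z = 108 mm), open below it down to the tray's rim. Its back is flush with the tray's back face, x = 55 mm.
- case: Fixed low display case, pale wood with clear roof and sides, 200 mm wide (y), 190 deep (x), 222 high, open in front. Origin: on the counter, middle of the front face; x points into the case, z up. Solid base up to z = 50 mm, with false drawer fronts whose 2 small knobs stick out 8 mm. Underside of the roof at z = 216 mm.
- case_mouth (a point): Middle of the front opening, in the front face, 96 mm above the counter; axes as the case's. The opening reaches from the base's top (z = 50 mm) to the lower edge of the front board (z = 142 mm; 12 mm thick, it goes up to the roof) and from y = -88 to 88 mm between 12 mm posts. The tray's loop, 108 mm tall, cannot pass it upright.
- case_board (a point): Fixed mark in the case at x = 112, y = 0, z = 130 mm, axes as the case's: the nearest place of the face of the upright wooden back board. The board's real place differs from start to start and is not measured: its face is 112 to 152 mm behind the front face. It is clamped and does not give. The hung tray leans back on it, level within some 3 degrees.
- case_hook (a point): Fixed mark at x = 112, y = 0, z = 171 mm of the case, NOT the hook itself. The hook (8 mm round steel) is clamped on the board at y = 0, its height not measured: a stem out of the board, stem top 171 to 187 mm above the counter, then a tip turned up, its top 12.5 mm above the stem's; gap board to tip 11 to 12 mm, tip front 20 mm off the board. A hung bar's centre is 3 mm above the stem top.
- jar: Closed glass jar with steel cap, 90 mm across, 120 mm high, on the counter at the other side of the case from the tray. Origin: centre of its underside. Leave alone.
- giftbox: Square cardboard gift box, 84 by 84 by 62 mm, on the counter to the left and behind. Origin: centre of its underside. Leave alone.
- mug: White mug, 80 mm across, 90 mm high, on the counter to the right and behind. Origin: centre of its underside. Leave alone.
Mind the look-alikes: they are no part of the job. Of the things that look like the tray, take the one that is farthest to the robot's right at the start.

How it is judged:
By the outcome, as a careful person would: the job done as asked, in the order asked, and still so for the second after the job is handed in, with the robot touching nothing.
It also fails if it takes over 58 s, if anything falls off the work surface, if the arm or the gripper's body presses on something with over 40 N, if the wrist force passes 120 N, or if a joint passes its speed limit or range.

## Working session

There is one attempt and no reset: what is moved stays moved. The work goes in short steps, Python scripts to look and compute and a tool call to move; the robot and the scene stay as the last step left them, time stands still between calls to the robot, and variables do not carry over. Pictures are saved under pics/ and viewed, at most 10 in all, crops included, and the job is handed in when it is done.

Besides the shell and the picture viewer there is one more tool, called as name(argument=value, ...) on one line, values as JSON. servo_tool: Moves the arm, as the interface text tells. Its arguments: {"type":"object","properties":{"plan":{"type":"array"}},"required":["plan"]}

```bash
mkdir -p pics; ls; cat > h.py <<'E'
import numpy as np, cv2, pickle
from station import env
from scipy.spatial.transform import Rotation as R
def grab(n,tag):
    c=env.read_camera(n); pickle.dump(c,open(f'pics/{tag}.pkl','wb')); cv2.imwrite(f'pics/{tag}.png',c['pixels']); return c
def load(tag): return pickle.load(open(f'pics/{tag}.pkl','rb'))
def cloud(c):
    h,w=c['z_map'].shape; f=h/2/np.tan(np.radians(c['vertical_fov'])/2)
    u,v=np.meshgrid(np.arange(w),np.arange(h)); z=c['z_map']
    P=np.stack([(u-c['cx'])/f*z,(v-c['cy'])/f*z,z],-1)
    V=np.array(c['view']); W=(P-V[:3,3])@V[:3,:3]; W[z==0]=np.nan
    return W
E
python3 - <<'E'
from h import *
for n in('scene','top'):
    c=grab(n,n+'0'); V=np.array(c['view']); print(n,c['vertical_fov'],c['cx'],c['cy'],-V[:3,:3].T@V[:3,3],V[2,:3])
a=np.hstack([load('scene0')['pixels'],load('top0')['pixels']])
s=env.read_state(); print({k:np.round(v,3) for k,v in s.items()})
E
```

```text
pics
scene 56.17794829370159 276.32097983789293 203.35449196164993 [ 322.69942449 -733.72894129  823.95055055] [ 0.12653998  0.76336197 -0.63345571]
top 51.61171464849603 270.9497983420991 202.69638107995135 [ 360.81008092   93.79838937 1434.0539689 ] [ 0.07309137 -0.00321618 -0.99732006]
{'time_s': np.float64(0.1), 'joint_pos': array([ 0.953,  0.287,  1.578,  0.   ,  1.279, -0.15 ]), 'joint_velocities': array([ 0.002, -0.002, -0.003,  0.001,  0.001, -0.   ]), 'effort': array([ 0.0000e+00, -4.0729e+01, -2.9370e+01, -0.0000e+00,  3.0000e-03,
       -0.0000e+00]), 'tcp_pos': array([304.014, 602.036, 255.054]), 'eef_rot': array([-7.280e-01, -3.055e+00,  3.000e-03]), 'wrist_force': array([0.084, 0.811, 0.492]), 'wrist_torque': array([ 0.016, -0.042, -0.034]), 'gripper_force': np.float64(0.0), 'gripper_width': np.float64(85.221)}
```

View pics/scene0.png

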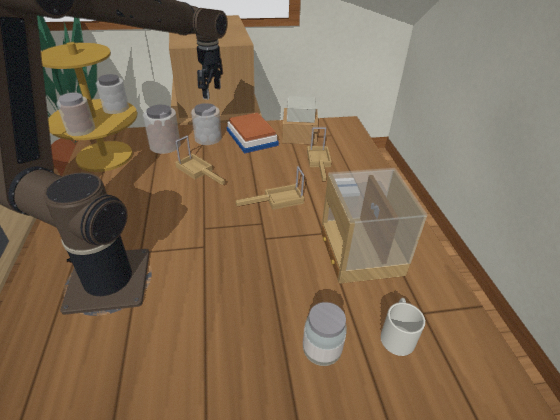

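View pics/top0.png

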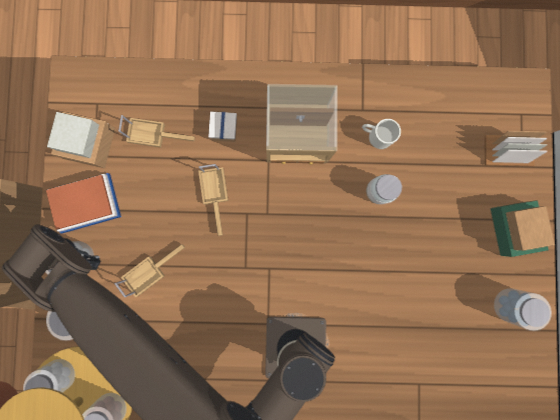

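The scene shows three trays; the one farthest right (top view at pixel 212,185; scene view at 285,195) has its handle towards the robot at (219,233) in top. The case sits at top (300,120) with its open front towards the robot, the hook near (300,118), the jar at (384,188) and the mug at (384,133).

```bash
python3 - <<'E'
from h import *
for t,box in(('top0',(185,245,155,240)),('scene0',(230,312,160,215))):
    c=load(t); W=cloud(c); u0,u1,v0,v1=box
    S=W[v0:v1,u0:u1].reshape(-1,3); S=S[~np.isnan(S[:,0])]
    print(t,'ground z',np.median(S[:,2]))
    g=np.median(S[S[:,2]<8][:,2]);
    T=S[(S[:,2]>12+g)&(S[:,2]<250)]
    print(len(T),np.percentile(T,[0,5,50,95,100],axis=0).round(0))
    low=T[T[:,2]<45+g]
    r=cv2.minAreaRect(low[:,:2].astype(np.float32)); print('all low',r)
    # handle: fit axis
    m=low[:,:2].mean(0); U=np.linalg.svd(low[:,:2]-m,full_matrices=0)[2]
    d=U[0]*np.sign(U[0][0]); s=(low[:,:2]-m)@d
    n=np.array([-d[1],d[0]]); q=(low[:,:2]-m)@n
    print('axis',d,np.degrees(np.arctan2(d[1],d[0])),'s range',s.min(),s.max())
    for a in np.arange(np.floor(s.min()/15)*15,s.max(),15):
        k=(s>=a)&(s<a+15)
        if k.sum(): 
            print(a,k.sum(),'q',q[k].min().round(1),q[k].max().round(1),'z',np.percentile(low[k,2],[10,50,90]).round(1),'mid',low[k].mean(0).round(1))
    loop=T[T[:,2]>45+g]
    print('loop',len(loop)); 
    if len(loop): print(np.percentile(loop,[0,5,50,95,100],axis=0).round(1)); hi=loop[loop[:,2]>90];print(hi[np.argsort(hi[:,1])][::max(1,len(hi)//8)].round(1))
for t,(u0,u1,v0,v1) in(('top0',(255,350,75,170)),('scene0',(315,430,160,285))):
    W=cloud(load(t))[v0:v1,u0:u1].reshape(-1,3);W=W[~np.isnan(W[:,0])&(W[:,2]>20)]
    print(t,len(W),np.percentile(W,[0,1,5,50,95,99,100],axis=0).round(0)); print(np.histogram(W[:,2],bins=np.arange(20,260,10)))
for t,(u0,u1,v0,v1) in(('top0',(255,350,75,170)),('scene0',(315,430,160,285))):
    cv2.imwrite(f'pics/case_{t}.png',cv2.resize(load(t)['pixels'][v0:v1,u0:u1],None,fx=4,fy=4,interpolation=cv2.INTER_CUBIC))
E
```

```text
top0 ground z 0.4557512571773342
419 [[355. 234.  12.]
 [368. 241.  16.]
 [473. 267.  27.]
 [572. 323. 107.]
 [578. 331. 115.]]
all low ((463.67242431640625, 272.9288635253906), (220.14266967773438, 80.54351043701172), 10.11829662322998)
axis [0.98365466 0.18006532] 10.373564545446934 s range -117.88135981446875 102.21100745998228
-120.0 20 q -6.8 7.7 z [26.6 31.3 35. ] mid [362.  253.8  31.4]
-105.0 20 q -5.7 6.8 z [26.7 31.1 34.1] mid [375.3 256.6  30.5]
-90.0 23 q -7.0 6.7 z [28.9 30.8 33.5] mid [390.  258.4  30.6]
-75.0 21 q -6.6 6.7 z [28.3 31.3 34.7] mid [405.2 261.6  31.4]
-60.0 22 q -6.5 6.2 z [27.9 32.  35.4] mid [419.6 264.1  31.1]
-45.0 23 q -6.6 6.3 z [24.3 30.7 34.3] mid [435.  266.4  30.1]
-30.0 21 q -6.6 7.5 z [26.6 30.6 34.7] mid [449.7 270.2  30.6]
-15.0 57 q -39.4 38.2 z [18.9 23.2 28.7] mid [465.1 272.6  23.3]
0.0 19 q -39.9 40.6 z [15.6 22.8 27.5] mid [479.3 272.3  22. ]
15.0 16 q -39.6 39.6 z [19.2 22.4 27.6] mid [492.8 282.3  23.1]
30.0 19 q -40.0 40.0 z [14.9 21.6 27.1] mid [507.1 282.7  20.9]
45.0 18 q -40.0 39.1 z [17.4 23.5 27.5] mid [522.4 287.   23.1]
60.0
[... 2518 characters left out ...]
 6,    6,    5,    6,    3,    5,    8,
          2,   38,   39,   40,   43,   49,   40,   51, 1277, 3389,    2,
          0]), array([ 20,  30,  40,  50,  60,  70,  80,  90, 100, 110, 120, 130, 140,
       150, 160, 170, 180, 190, 200, 210, 220, 230, 240, 250]))
scene0 9311 [[593. -97.  20.]
 [600. -94.  23.]
 [601. -93.  35.]
 [675. -69. 188.]
 [780.  95. 222.]
 [790. 349. 223.]
 [793. 464. 225.]]
(array([ 314,  267,  656,  278,  211,  220,  208,  200,  222,  211,  216,
        222,  276,  292,  300,  309,  306,  323,  318, 1461, 2501,    0,
          0]), array([ 20,  30,  40,  50,  60,  70,  80,  90, 100, 110, 120, 130, 140,
       150, 160, 170, 180, 190, 200, 210, 220, 230, 240, 250]))
```

View pics/case_top0.png

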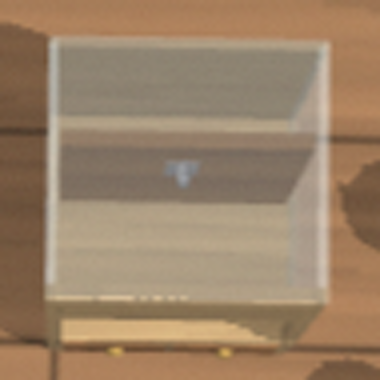

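View pics/case_scene0.png

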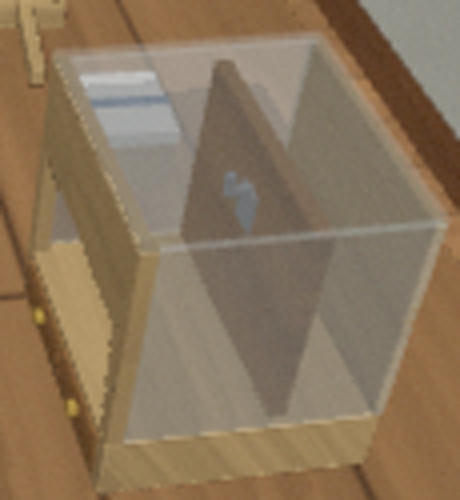

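The crops show the hook through the clear roof and side: in the top crop its plate is at (182,165) and its tip near (182,185), with the board's foot at row 203; in the scene crop the tip is at (228,174) and the plate foot at (245,228), with the board's near bottom corner at (275,415).

```bash
cat >> h.py <<'E'
def ray(c,u,v):
    h=c['z_map'].shape[0]; f=h/2/np.tan(np.radians(c['vertical_fov'])/2)
    V=np.array(c['view']); d=V[:3,:3].T@np.array([(u-c['cx'])/f,(v-c['cy'])/f,1]); return -V[:3,:3].T@V[:3,3],d/np.linalg.norm(d)
def tri(a,b):
    (o1,d1),(o2,d2)=a,b; t=np.linalg.lstsq(np.stack([d1,-d2],1),o2-o1,rcond=None)[0]
    p,q=o1+t[0]*d1,o2+t[1]*d2; return (p+q)/2,np.linalg.norm(p-q)
E
python3 - <<'E'
from h import *
T,S=load('top0'),load('scene0')
for c,(u0,u1,v0,v1) in((T,(255,350,75,170)),(S,(315,430,160,285))):
    W=cloud(c)[v0:v1,u0:u1].reshape(-1,3);W=W[~np.isnan(W[:,0])&(W[:,2]>212)]
    print('roof',cv2.minAreaRect(W[:,:2].astype(np.float32)),np.median(W[:,2]))
    # front face line
    W2=cloud(c)[v0:v1,u0:u1].reshape(-1,3);W2=W2[~np.isnan(W2[:,0])]
    for lo,hi in((15,45),(150,212)):
        k=W2[(W2[:,2]>lo)&(W2[:,2]<hi)&(W2[:,0]<620)&(W2[:,1]>-80)&(W2[:,1]<95)]
        if len(k)>10: print('front',lo,len(k),np.polyfit(k[:,1],k[:,0],1))
tp=lambda x,y: ray(T,255+(x-1.5)/4,75+(y-1.5)/4)
sp=lambda x,y: ray(S,315+(x-1.5)/4,160+(y-1.5)/4)
print('tip',tri(tp(182,186),sp(228,175)))
print('plate centre top', tri(tp(182,163),sp(243,190)))
def pl(r,z): o,d=r; return o+d*(z-o[2])/d[2]
print('foot top', pl(tp(100,203),50),pl(tp(250,203),50)); print('foot scene',pl(sp(275,415),50))
for z in(200,210,216): print(z,'board top front',pl(tp(100,148),z),pl(tp(250,150),z),pl(sp(215,62),z))
k=[]
# plane x'=.. scene: board corner
E
python3 - <<'E'
import cv2,sys; sys.path.insert(0,'.')
from h import *
T,S=load('top0'),load('scene0')
a=cv2.resize(T['pixels'][102:130,285:320],None,fx=11,fy=11,interpolation=cv2.INTER_CUBIC)
b=cv2.resize(S['pixels'][195:223,362:387],None,fx=11,fy=11,interpolation=cv2.INTER_CUBIC)
cv2.imwrite('pics/hook2.png',np.hstack([a,b]))
E
```

```text
roof ((697.6989135742188, 10.146812438964844), (192.34889221191406, 199.6155548095703), 0.7237682938575745) 221.50903862680752
front 15 141 [-9.06783035e-03  6.01990447e+02]
front 150 236 [-1.05541919e-02  6.02737094e+02]
roof ((696.3126831054688, 7.070953369140625), (192.09902954101562, 205.77615356445312), 0.6473086476325989) 220.4403392990102
front 15 219 [-7.11089963e-03  5.99673969e+02]
front 150 470 [-1.00148389e-02  6.01643797e+02]
tip (array([695.58224188,   9.80092316, 181.69663885]), np.float64(2.1403111212858126))
plate centre top (array([712.74254927,  10.21002549, 167.58015308]), np.float64(5.7093318638513395))
foot top [713.90150692  67.3812894   50.        ] [717.02232301 -54.07089164  50.        ]
foot scene [720.91625962 -82.69909195  50.        ]
200 board top front [716.04768815  71.17219279 200.        ] [717.38085748 -37.39643268 200.        ] [718.35339662 108.94343985 200.        ]
210 board top front [713.1690652   71.35554131 210.        ] [714.49143136 -36.33331206 210.        ] [712.01228558  95.43800452 210.        ]
216 board top front [711.44189143  71.46555042 216.        ] [712.75777569 -35.69543969 216.        ] [708.20761896  87.33474332 216.        ]
```

View pics/hook2.png

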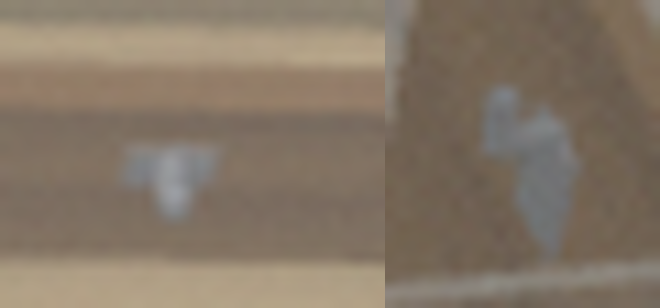

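The rows are not in the units I measure in: shifts go in shares of 100 cm and turns go in shares of pi/2 rad. I convert before sending: -34.6 cm is -0.346, 6.7 cm is 0.067, 0.648 rad is 0.4125.

servo_tool(plan=[0,0,0.0637,0.007,-0.03,-0.005,8.5,0,0,0.1273,0.014,-0.07,-0.02,8.5,0,0,0.191,0.021,-0.11,-0.04,8.5,0,0,0.2546,0.028,-0.15,-0.06,8.5,0,0,0.3183,0.036,-0.19,-0.08,8.5,0,0,0.3692,0.044,-0.23,-0.1,8.5,0,0,0.4125,0.052,-0.27,-0.115,8.5,0,0,0.4125,0.06,-0.31,-0.125,8.5,0,0,0.4125,0.067,-0.346,-0.126,8.5,0,0,0.4125,0.067,-0.346,-0.126,8.5])

```text
time_s: 0.93
tcp_pos: [370.1, 252.3, 128.1]
eef_rot: [0.278, -3.125, 0.004]
wrist_force: [-0.5, -0.1, 0.1]
gripper_width: 84.8
gripper_force: 0.0
```

```bash
python3 - <<'E'
from h import *
c=grab('wrist','w1'); s=env.read_state(); pickle.dump(s,open('pics/s1.pkl','wb'))
print(s['time_s'],s['joint_pos'].round(3),s['tcp_pos'].round(1),R.from_rotvec(s['eef_rot']).as_matrix().round(3),s['wrist_force'].round(2))
V=np.array(c['view']);print(-V[:3,:3].T@V[:3,3],V[:3,:3].round(2).tolist(),c['vertical_fov'],c['cx'],c['cy'])
E
```

```text
0.9833 [ 3.710e-01 -7.000e-02  2.217e+00 -2.000e-03  9.980e-01 -1.375e+00] [370.7 252.3 128.5] [[-0.984 -0.175 -0.003]
 [-0.175  0.984 -0.003]
 [ 0.004 -0.002 -1.   ]] [ 0.11  0.02 -1.07]
[302.29183902 240.62644058 246.73366989] [[-0.18, 0.98, -0.0], [0.95, 0.17, 0.26], [0.26, 0.05, -0.96]] 65.70646984690485 287.0544468137922 214.57681488761787
```

View pics/w1.png

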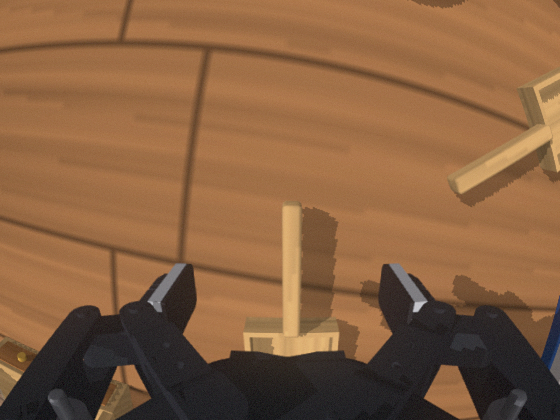

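The wrist view shows the handle between the pads, its end at (291,203) and its centre line at about (291,300), with the tray's front wall at row 335.

```bash
cat >> h.py <<'E'
def wray(c,u,v):
    f=c['z_map'].shape[0]/2/np.tan(np.radians(c['vertical_fov'])/2)
    x,y=u-c['cx'],v-c['cy']; r=np.hypot(x,y)+1e-9; a=r/f
    V=np.array(c['view']); return -V[:3,:3].T@V[:3,3],V[:3,:3].T@np.array([np.sin(a)*x/r,np.sin(a)*y/r,np.cos(a)])
def wcloud(c):
    h,w=c['z_map'].shape; f=h/2/np.tan(np.radians(c['vertical_fov'])/2)
    u,v=np.meshgrid(np.arange(w)-c['cx'],np.arange(h)-c['cy']); r=np.hypot(u,v)+1e-9; a=r/f; z=c['z_map'].astype(float)
    t=np.tan(a)*z/r; P=np.stack([u*t,v*t,z],-1); V=np.array(c['view']); W=(P-V[:3,3])@V[:3,:3]; W[z==0]=np.nan; return W
E
python3 - <<'E'
from h import *
c=load('w1'); W=wcloud(c)[195:335,270:315].reshape(-1,3); W=W[W[:,2]>22]
print(len(W),np.percentile(W[:,2],[5,50,95]))
for a in range(345,460,15):
    k=W[(W[:,0]>=a)&(W[:,0]<a+15)]
    if len(k): print(a,len(k),k.mean(0).round(1),k[:,1].min().round(1),k[:,1].max().round(1))
def pl(r,z): o,d=r; return o+d*(z-o[2])/d[2]
for u,v in((291,203),(283,230),(299.5,230),(283,290),(300,290)): print(pl(wray(c,u,v),32).round(1))
E
```

```text
2566 [25.39517671 32.2514042  33.4347215 ]
345 263 [355.9 253.4  30.8] 246.0 260.7
360 419 [367.5 255.1  32.3] 247.2 263.2
375 389 [382.4 258.1  32.2] 249.9 266.1
390 360 [397.5 261.   32.3] 253.2 269.0
405 334 [412.3 263.6  32.2] 255.8 271.2
420 287 [427.4 265.8  32.2] 258.4 273.4
435 273 [442.3 268.5  32.3] 260.9 276.2
450 231 [457.  272.2  28.6] 254.8 291.2
[351.7 251.9  32. ]
[371.6 249.9  32. ]
[369.6 261.1  32. ]
[418.1 258.   32. ]
[415.8 270.5  32. ]
```

In the tool's units: -9.8 cm is -0.098, 0.37 cm is 0.0037, 0.004 rad is 0.0025.

servo_tool(plan=[0,0,0.0025,0.0005,0.0037,-0.02,8.5,0,0,0.0025,0.0005,0.0037,-0.05,8.5,0,0,0.0025,0.0005,0.0037,-0.075,8.5,0,0,0.0025,0.0005,0.0037,-0.093,8.5,0,0,0.0025,0.0005,0.0037,-0.098,5,0,0,0.0025,0.0005,0.0037,-0.098,2.5,0,0,0.0025,0.0005,0.0037,-0.098,1,0,0,0.0025,0.0005,0.0037,-0.098,0.5,0,0,0.0025,0.0005,0.0037,-0.098,0.5,0,0,0.0025,0.0005,0.0037,-0.098,0.5])

```text
time_s: 1.82
tcp_pos: [372.8, 260.6, 33.6]
eef_rot: [-0.288, 3.126, 0.001]
wrist_force: [1.8, -5.2, 1.2]
gripper_width: 13.1
gripper_force: 60.4
```

servo_tool(plan=[0,0,0,0,0,0,0.5,0,0,0,0,0,0.003,0.5,0,0,0,0,0,0.01,0.5,0,0,0,0,0,0.022,0.5,0,0,0,0,0,0.038,0.5,0,0,0,0,0,0.055,0.5,0,0,0,0,0,0.066,0.5,0,0,0,0,0,0.07,0.5,0,0,0,0,0,0.07,0.5,0,0,0,0,0,0.07,0.5])

```text
time_s: 2.65
tcp_pos: [371.3, 260.0, 101.9]
eef_rot: [0.289, -3.127, 0.0]
wrist_force: [-0.2, 0.2, -3.0]
gripper_width: 13.1
gripper_force: 58.5
```

```bash
python3 - <<'E'
from h import *
c=grab('scene','scene2'); s=env.read_state()
print(s['time_s'],s['joint_pos'].round(3),s['tcp_pos'].round(1),R.from_rotvec(s['eef_rot']).as_matrix().round(3).tolist(),s['wrist_force'].round(2),s['wrist_torque'].round(2),s['gripper_width'])
t=grab('top','top2')
for c in(c,t):
    W=cloud(c).reshape(-1,3); Rm=R.from_rotvec(s['eef_rot']).as_matrix(); g=s['tcp_pos']+6*Rm[:,2]
    # tray frame estimate: x = -xtool, y = ytool, z=-ztool
    L=(W-g)@np.stack([-Rm[:,0],Rm[:,1],-Rm[:,2]],1)
    k=L[(L[:,0]>30)&(L[:,0]<225)&(abs(L[:,1])<60)&(abs(L[:,2])<130)]
    for a in range(30,225,13):
        q=k[(k[:,0]>=a)&(k[:,0]<a+13)&(k[:,2]>-40)]
        if len(q): print(a,len(q),'y',q[:,1].min().round(1),q[:,1].max().round(1),'z',np.percentile(q[:,2],[2,50,90,98]).round(1))
    q=k[k[:,2]>65]; print('bar',len(q),q.mean(0),q[:,1].min(),q[:,1].max(),q[:,2].max(), k[:,0].max())
E
```

```text
2.7 [ 0.386 -0.012  2.221  0.     0.935 -1.369] [371.  259.9 101.4] [[-0.983, -0.183, -0.002], [-0.183, 0.983, -0.001], [0.002, -0.0, -1.0]] [-0.38  0.15 -3.09] [-0.1   0.31  0.04] 12.652524263184953
30 33 y -21.4 3.9 z [-14.   -0.6 115.1 124.2]
43 23 y -12.0 2.6 z [-10.5  -1.7   2.3   2.9]
56 27 y -11.7 3.2 z [-13.6  -0.5   3.6   4.1]
69 26 y -10.7 3.4 z [-14.3  -4.4   4.1   4.3]
82 73 y -42.7 38.8 z [-28.5  -8.5  -1.4   2.6]
95 53 y -45.5 39.1 z [-27.4 -15.7  -6.4  -5.3]
108 84 y -45.6 39.8 z [-27.6 -22.6  -7.2  -5.6]
121 83 y -45.0 39.4 z [-27.9 -21.7  -6.9  -4.2]
134 76 y -44.9 41.1 z [-27.3 -22.2  -7.2  -6.5]
147 85 y -45.1 38.1 z [-28.7 -22.6  -8.   -6.4]
160 75 y -45.4 38.7 z [-29.5 -22.8  -7.6  -4.7]
173 77 y -45.9 39.7 z [-29.5 -23.5  -7.   -5.2]
186 192 y -45.0 38.4 z [-28.   -6.8  74.8  78.1]
199 24 y -41.3 24.9 z [-23.3  23.1  63.8  74.1]
bar 35 [173.11108309  -7.66557887  80.98518146] -30.592056217893262 24.010308448313072 126.47552785943614 224.69965065326508
56 9 y -5.1 5.3 z [-0.3  4.   6.   6.9]
69 20 y -6.8 7.6 z [-7.7  3.2  7.3 11.4]
82 62 y -39.8 39.9 z [-28.9  -4.2   1.9   4.6]
95 94 y -40.2 38.6 z [-29.2 -22.7  -3.4  -1.5]
108 104 y -40.1 40.6 z [-28.9 -22.9  -6.5  -1.2]
121 109 y -40.0 40.2 z [-29.2 -23.3  -7.2  -4.9]
134 108 y -40.2 39.4 z [-28.7 -23.6  -7.8  -4.2]
147 107 y -40.2 39.6 z [-29.7 -23.7  -8.9  -3.7]
160 105 y -40.3 39.3 z [-30.8 -24.1  -8.3  -2.6]
173 108 y -39.9 39.8 z [-30.1 -23.7  -7.8  -4.7]
186 169 y -40.4 39.7 z [-28.6 -18.1  75.2  80. ]
199 38 y -38.9 39.3 z [-13.8  -4.2  77.9  81.1]
bar 38 [ 1.98482508e+02 -2.25307042e-02  7.67988948e+01] -26.706822735474965 25.381103473911622 82.66211838318753 224.91670500600938
```

In the tool's units: 13.8 cm is 0.138, 13.4 cm is 0.134, 0.858 rad is 0.5462.

servo_tool(plan=[-0.0051,0.0274,0,0,0,0.015,0.5,-0.0153,0.0821,0,0,0,0.035,0.5,-0.0274,0.1477,0,0,0,0.055,0.5,-0.0407,0.2184,0,0,0,0.075,0.5,-0.0541,0.2897,0,0,0,0.095,0.5,-0.0675,0.3603,0,0,0,0.112,0.5,-0.0796,0.4259,0,0,0,0.125,0.5,-0.0904,0.4864,0,0,0,0.134,0.5,-0.098,0.5246,0,0,0,0.138,0.5,-0.1019,0.5462,0,0,0,0.138,0.5])

```text
time_s: 3.58
tcp_pos: [372.9, 260.2, 239.2]
eef_rot: [0.208, -2.259, 0.098]
wrist_force: [-0.8, -0.7, -2.8]
gripper_width: 12.8
gripper_force: 58.6
```

```bash
python3 - <<'E'
from h import *
s=env.read_state()
print(s['time_s'],s['joint_pos'].round(3),s['tcp_pos'].round(1),R.from_rotvec(s['eef_rot']).as_matrix().round(3).tolist(),s['wrist_force'].round(2))
# refine hook
T,S=load('top0'),load('scene0')
for vt in (117.5,118.4,119.5):
  for vs in (202.5,203.5): print(vt,vs,tri(ray(T,300.3,vt),ray(S,372.2,vs)))
E
```

```text
3.5833 [ 0.329  0.253  1.805  0.12   1.951 -1.432] [372.9 260.2 239.2] [[-0.631, -0.183, -0.754], [-0.117, 0.983, -0.14], [0.767, -0.0, -0.641]] [-0.78 -0.69 -2.84]
117.5 202.5 (array([701.53004581,  10.73020948, 184.00456208]), np.float64(6.289258897912186))
117.5 203.5 (array([702.24958487,  10.55478512, 180.74670092]), np.float64(6.639269422047407))
118.4 202.5 (array([700.04658701,  10.37856334, 184.21454764]), np.float64(3.8024952425336744))
118.4 203.5 (array([700.76233305,  10.20306951, 180.95844061]), np.float64(4.145813305324243))
119.5 202.5 (array([698.22839601,   9.94466248, 184.48577038]), np.float64(0.763519669523328))
119.5 203.5 (array([698.93946724,   9.76905205, 181.23193259]), np.float64(1.09866693486904))
```

In the tool's units: -25.3 cm is -0.253, 1.5 cm is 0.015, -0.174 rad is -0.1108.

servo_tool(plan=[0,0,-0.0064,0.001,-0.01,0,0.5,0,0,-0.0191,0.003,-0.035,0,0.5,0,0,-0.035,0.006,-0.07,0,0.5,0,0,-0.0509,0.01,-0.106,-0.001,0.5,0,0,-0.0668,0.015,-0.142,-0.002,0.5,0,0,-0.0828,0.02,-0.178,-0.003,0.5,0,0,-0.0955,0.025,-0.21,-0.004,0.5,0,0,-0.105,0.029,-0.235,-0.004,0.5,0,0,-0.1108,0.032,-0.248,-0.004,0.5,0,0,-0.1108,0.032,-0.253,-0.004,0.5])

```text
time_s: 4.42
tcp_pos: [404.0, 5.2, 235.9]
eef_rot: [0.008, -2.27, 0.004]
wrist_force: [0.5, 0.6, -2.9]
gripper_width: 12.8
gripper_force: 58.7
```

```bash
cat > chk.py <<'E'
from h import *
import sys
def report(tag=None):
    s=env.read_state(); Rm=R.from_rotvec(s['eef_rot']).as_matrix(); g=s['tcp_pos']+6*Rm[:,2]
    yaw=np.arctan2(-Rm[1,0],-Rm[0,0]); th=np.arctan2(Rm[2,0],np.hypot(Rm[0,0],Rm[1,0]))
    M=np.stack([-Rm[:,0],Rm[:,1],-Rm[:,2]],1); cz=np.array([601.7,9.3,0]); C=R.from_euler('z',.01).as_matrix()
    f=lambda p:((g+M@np.array(p)-cz)@C).round(1)
    print('t',round(float(s['time_s']),2),'tcp',s['tcp_pos'].round(1),'yaw',np.degrees(yaw).round(2),'pitch',np.degrees(th).round(2),'roll',np.degrees(Rm[2,1]).round(2),'F',s['wrist_force'].round(2),'T',s['wrist_torque'].round(2),'w',round(float(s['gripper_width']),1))
    print('case: bar',f([199.5,0,76.5]),'bartop',f([196.5,0,79.5]),'corner',f([202.5,0,-28.5]),'grip',((g-cz)@C).round(1)); print('j',s['joint_pos'].round(2))
    return s,g,M,f
if __name__=='__main__':
    s,g,M,f=report()
    for n in sys.argv[1:]:
        cam,tag=n.split(':'); c=grab(cam,tag)
        if cam!='wrist':
            L=(cloud(c).reshape(-1,3)-g)@M
            b=L[(L[:,0]>185)&(L[:,0]<212)&(abs(L[:,1])<35)&(L[:,2]>66)&(L[:,2]<90)]
            r=L[(L[:,0]>85)&(L[:,0]<205)&(abs(L[:,1])>34)&(abs(L[:,1])<42)&(L[:,2]>-13)&(L[:,2]<5)]
            print(cam,'bar',len(b),b.mean(0).round(1),np.percentile(b,[5,95],axis=0).round(1).tolist(),'rim slope/const',np.polyfit(r[:,0],r[:,2],1) if len(r)>20 else None,len(r))
E
python3 chk.py scene:scene3 top:top3
```

```text
t 4.42 tcp [404.    5.2 235.9] yaw 0.35 pitch 49.93 roll -0.04 F [ 0.5   0.61 -2.9 ] T [ 0.   -0.44 -0.07] w 12.8
case: bar [-15.3  -2.8 128.6] bartop [-15.   -2.8 132.9] corner [-93.7  -2.6  58.8] grip [-202.3   -2.2  232.1]
j [-0.16  0.17  1.9  -0.14  1.92 -1.73]
scene bar 46 [196.8  -4.8  74.1] [[194.4, -29.0, 67.4], [199.8, 21.7, 78.1]] rim slope/const [ 1.90064907e-03 -8.24168615e+00] 123
top bar 2 [196.6  25.4  71.4] [[195.0, 25.4, 70.8], [198.2, 25.4, 72.0]] rim slope/const None 0
```

View pics/scene3.png

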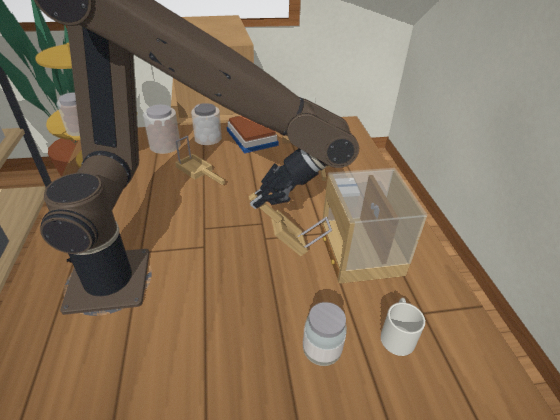

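The tray hangs in the gripper tilted nose-down, loop at (318,232) just in front of the case mouth; nothing is touching.

```bash
cat > plan.py <<'E'
import numpy as np
def rect(x0,x1,z0,z1,n=40):
    a,b=np.meshgrid(np.linspace(x0,x1,n),np.linspace(z0,z1,n)); return np.stack([a.ravel(),b.ravel()],1)
o=np.array([-147.5,26.5]) # grip in tray frame
tray=np.vstack([rect(-55,55,0,24),rect(49,55,24,108),rect(-165,-55,14,32)])-o+[0,-2]
hand=np.vstack([rect(-15,15,-19,54),rect(-50,50,54,260)])
BX=113.
obs={'base':(0,250,-50,50),'knob':(-8,0,10,42),'front':(0,12,142,222),'roof':(0,190,216,222),'board':(BX,BX+15,50,216),'tip':(BX-20,BX-12,164,185.5),'stem':(BX-20,BX,164,173)}
def sd(p,b):
    d=np.maximum(np.maximum(b[0]-p[:,0],p[:,0]-b[1]),np.maximum(b[2]-p[:,1],p[:,1]-b[3]))
    dx=np.maximum(np.maximum(b[0]-p[:,0],p[:,0]-b[1]),0);dz=np.maximum(np.maximum(b[2]-p[:,1],p[:,1]-b[3]),0)
    e=np.hypot(dx,dz); return np.where(e>0,e,d).min()
bar=np.array([199.5,76.5])
W=[(50,-15,128.6),(50,40,128.6),(50,68,128.6),(42,74,136),(34,76,145),(26,76,156),(18,76,168),(10,76,180),(4,76,190),(0,76,196)]
def rot(t): t=np.radians(t); return np.array([[np.cos(t),np.sin(t)],[-np.sin(t),np.cos(t)]])
def tcp(w):
    M=rot(w[0]); return np.array(w[1:])-M@bar+M@[0,6]
t0=tcp(W[0])
if __name__=='__main__':
  pw=None
  for w in W:
    if pw is not None:
        best={}
        for k in np.linspace(0,1,9):
            th=pw[0]+(w[0]-pw[0])*k; T=tcp(pw)*(1-k)+tcp(w)*k; M=rot(th); g=T-M@[0,6]
            for nm,P in(('tray',tray),('hand',hand)):
                Q=P@M.T+g
                for kk,b in obs.items():
                    best[nm,kk]=min(best.get((nm,kk),99),sd(Q,b))
        print({f'{a}-{b}':round(v,0) for (a,b),v in best.items() if v<25})
    print(w,'tcp shift cm',((tcp(w)-t0)/10).round(2),'turn',round(np.radians(w[0]-W[0][0]),3)); pw=w
E
python3 plan.py
```

```text
(50, -15, 128.6) tcp shift cm [0. 0.] turn 0.0
{'tray-front': np.float64(9.0)}
(50, 40, 128.6) tcp shift cm [5.5 0. ] turn 0.0
{'tray-base': np.float64(14.0), 'tray-knob': np.float64(17.0)}
(50, 68, 128.6) tcp shift cm [8.3 0. ] turn 0.0
{'tray-base': np.float64(6.0), 'tray-knob': np.float64(15.0)}
(42, 74, 136) tcp shift cm [ 7.58 -1.9 ] turn -0.14
{'tray-base': np.float64(6.0), 'tray-knob': np.float64(15.0), 'tray-tip': np.float64(22.0), 'tray-stem': np.float64(22.0)}
(34, 76, 145) tcp shift cm [ 6.84 -3.8 ] turn -0.279
{'tray-base': np.float64(6.0), 'tray-knob': np.float64(23.0), 'tray-tip': np.float64(15.0), 'tray-stem': np.float64(15.0)}
(26, 76, 156) tcp shift cm [ 6.3 -5.6] turn -0.419
{'tray-base': np.float64(10.0), 'tray-tip': np.float64(13.0), 'tray-stem': np.float64(13.0)}
(18, 76, 168) tcp shift cm [ 6.17 -7.35] turn -0.559
{'tray-base': np.float64(17.0), 'tray-tip': np.float64(13.0), 'tray-stem': np.float64(13.0)}
(10, 76, 180) tcp shift cm [ 6.45 -9.09] turn -0.698
{'tray-roof': np.float64(23.0), 'tray-tip': np.float64(13.0), 'tray-stem': np.float64(15.0)}
(4, 76, 190) tcp shift cm [  6.93 -10.25] turn -0.803
{'tray-roof': np.float64(17.0), 'tray-tip': np.float64(14.0), 'tray-stem': np.float64(14.0)}
(0, 76, 196) tcp shift cm [  7.37 -11.06] turn -0.873
```

In the tool's units: 8.3 cm is 0.083, 0.15 cm is 0.0015.

servo_tool(plan=[0,0,0,0.004,0.001,0,0.5,0,0,0,0.012,0.0015,0,0.5,0,0,0,0.022,0.0015,0,0.5,0,0,0,0.033,0.0015,0,0.5,0,0,0,0.045,0.0015,0,0.5,0,0,0,0.056,0.0015,0,0.5,0,0,0,0.067,0.0015,0.001,0.5,0,0,0,0.076,0.0015,0.002,0.5,0,0,0,0.081,0.0015,0.003,0.5,0,0,0,0.083,0.0015,0.003,0.5])

```text
time_s: 5.35
tcp_pos: [487.9, 9.1, 239.4]
eef_rot: [0.013, -2.269, 0.006]
wrist_force: [0.8, -0.7, -1.5]
gripper_width: 12.6
gripper_force: 58.7
```

```bash
python3 chk.py
```

```text
t 5.35 tcp [487.9   9.1 239.4] yaw 0.64 pitch 49.97 roll -0.01 F [ 0.76 -0.67 -1.47] T [ 0.   -0.46  0.03] w 12.6
case: bar [ 68.5   1.2 132. ] bartop [ 68.9   1.2 136.2] corner [-9.9  1.1 62.1] grip [-118.4    1.   235.5]
j [-0.14  0.34  1.69 -0.12  1.97 -1.71]
```

In the tool's units: -11.06 cm is -0.1106, -10.65 cm is -0.1065, -0.873 rad is -0.5558.

servo_tool(plan=[0,-0.0318,0,-0.0026,0,-0.0068,0.5,0.0006,-0.0891,0,-0.0072,0,-0.019,0.5,0.0013,-0.1528,0,-0.0125,0,-0.0327,0.5,0.0019,-0.2165,0,-0.017,0,-0.046,0.5,0.0025,-0.2801,0,-0.0202,0,-0.0586,0.5,0.0038,-0.3559,0,-0.0213,0,-0.0735,0.5,0.0045,-0.4202,0,-0.0193,0,-0.086,0.5,0.0051,-0.4838,0,-0.0158,0,-0.0975,0.5,0.0051,-0.5348,0,-0.0115,0,-0.1065,0.5,0.0057,-0.5558,0,-0.0093,0,-0.1106,0.5])

```text
time_s: 6.18
tcp_pos: [474.9, 9.3, 127.3]
eef_rot: [0.017, -3.14, -0.001]
wrist_force: [-1.1, 0.5, -2.4]
gripper_width: 12.5
gripper_force: 58.5
```

```bash
python3 chk.py scene:scene4 wrist:w4; python3 - <<'E'
from h import *
S=load('scene4')['pixels'];cv2.imwrite('pics/s4.png',cv2.resize(S[150:290,250:430],None,fx=4,fy=4,interpolation=cv2.INTER_CUBIC))
E
```

```text
t 6.18 tcp [474.9   9.3 127.3] yaw 0.61 pitch 0.11 roll 0.04 F [-1.09  0.47 -2.41] T [0.01 0.32 0.03] w 12.5
case: bar [ 72.9   1.4 197.4] bartop [ 69.9   1.4 200.4] corner [75.7  1.4 92.4] grip [-126.8    1.3  121.3]
j [-0.19 -0.01  2.16  0.    0.99 -1.78]chk.py:19: RuntimeWarning: Mean of empty slice.
  print(cam,'bar',len(b),b.mean(0).round(1),np.percentile(b,[5,95],axis=0).round(1).tolist(),'rim slope/const',np.polyfit(r[:,0],r[:,2],1) if len(r)>20 else None,len(r))
  ret = um.true_divide(
Traceback (most recent call last):
  File "chk.py", line 19, in <module>
    print(cam,'bar',len(b),b.mean(0).round(1),np.percentile(b,[5,95],axis=0).round(1).tolist(),'rim slope/const',np.polyfit(r[:,0],r[:,2],1) if len(r)>20 else None,len(r))
                                              ~~~~~~~~~~~~~^^^^^^^^^^^^^^^^^
IndexError: index -1 is out of bounds for axis 0 with size 0
```

View pics/s4.png

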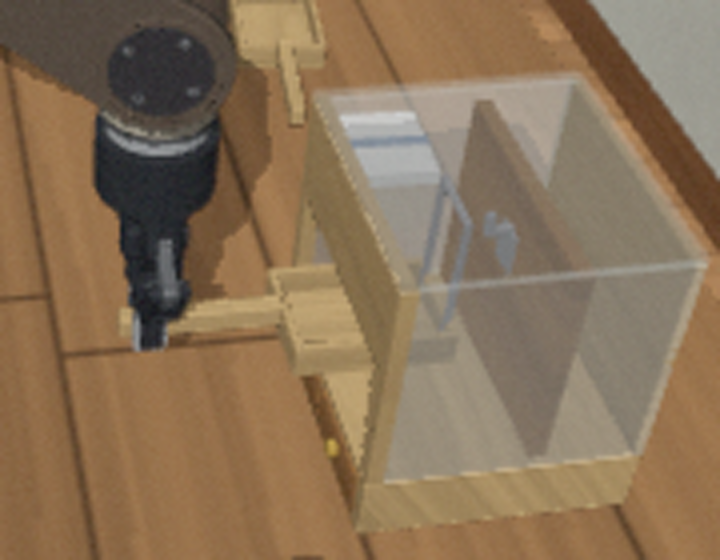

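```bash
sed -i 's/^            print(cam/            if len(b): print(cam/' chk.py; python3 - <<'E'
from chk import *
s,g,M,f=report(); t=grab('top','top4')
def proj(c,p):
    V=np.array(c['view']); q=V[:3,:3]@p+V[:3,3]; F=210/np.tan(np.radians(c['vertical_fov'])/2); return np.array([q[0]/q[2]*F+c['cx'],q[1]/q[2]*F+c['cy']])
S=load('scene4')
for y in(24,-24):
    p=g+M@[199.5,y,79.5]; print(y,p.round(1),'crop',((proj(S,p)-[250,150])*4+1.5).round(0),'top',proj(t,p).round(1))
a=cv2.resize(t['pixels'][85:140,270:335],None,fx=9,fy=9,interpolation=cv2.INTER_CUBIC); cv2.imwrite('pics/t4.png',a)
for y in(24,-24): print('topcrop',((proj(t,g+M@[199.5,y,79.5])-[270,85])*9+4).round(0))
E
```

```text
t 6.23 tcp [474.7   9.4 126.8] yaw 0.61 pitch 0.16 roll 0.05 F [-0.91 -0.26 -3.85] T [0.03 0.48 0.03] w 12.9
case: bar [ 72.7   1.4 196.8] bartop [ 69.7   1.4 199.8] corner [75.4  1.5 91.8] grip [-127.     1.3  120.8]
j [-0.19 -0.    2.16  0.    0.99 -1.78]
24 [674.1  35.4 199.8] crop [447. 172.] top [291.7 126.2]
-24 [674.6 -12.6 199.8] crop [471. 218.] top [308.3 126.5]
topcrop [199. 375.]
topcrop [349. 377.]
```

View pics/t4.png

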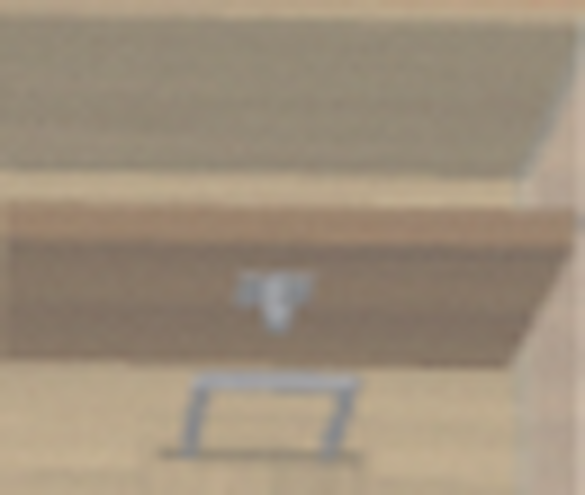

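The top crop shows the loop bar at (277,380) level in front of the hook tip at (277,320), laterally centred. Advancing over the tip now.

In the tool's units: 3 cm is 0.03, 2.9 cm is 0.029.

servo_tool(plan=[0,0,0,0.001,0,0.003,0.5,0,0,0,0.004,0,0.003,0.5,0,0,0,0.008,0,0.003,0.5,0,0,0,0.012,0,0.003,0.5,0,0,0,0.016,0,0.003,0.5,0,0,0,0.02,0,0.003,0.5,0,0,0,0.024,0,0.003,0.5,0,0,0,0.027,0,0.003,0.5,0,0,0,0.029,0,0.003,0.5,0,0,0,0.03,0,0.003,0.5])

```text
time_s: 7.12
tcp_pos: [507.8, 8.7, 131.6]
eef_rot: [-0.016, 3.141, -0.0]
wrist_force: [-0.8, -0.2, -2.7]
gripper_width: 12.5
gripper_force: 58.6
```

In the tool's units: 0.2 cm is 0.002, 0.15 cm is 0.0015.

servo_tool(plan=[0,0,0,0,0,0,0.5,0,0,0,0.0005,0,0,0.5,0,0,0,0.001,0,0,0.5,0,0,0,0.0015,0,0,0.5,0,0,0,0.002,0,0,0.5])

```text
time_s: 7.53
tcp_pos: [509.5, 8.7, 131.7]
eef_rot: [-0.016, 3.141, -0.0]
wrist_force: [0.7, -0.0, -2.5]
gripper_width: 12.8
gripper_force: 58.6
```

```bash
python3 chk.py
```

```text
t 7.53 tcp [509.5   8.7 131.7] yaw 0.58 pitch -0.01 roll -0.0 F [ 0.74 -0.01 -2.49] T [-0.04  0.33  0.04] w 12.8
case: bar [107.3   0.3 202.3] bartop [104.3   0.3 205.3] corner [110.3   0.3  97.3] grip [-92.2   0.3 125.7]
j [-0.18  0.06  2.08 -0.    1.   -1.76]
```

In the tool's units: 0.2 cm is 0.002, 0.15 cm is 0.0015.

servo_tool(plan=[0,0,0,0.0005,0,0,0.5,0,0,0,0.001,0,0,0.5,0,0,0,0.0015,0,0,0.5,0,0,0,0.002,0,0,0.5,0,0,0,0.002,0,0,0.5])

```text
time_s: 7.95
tcp_pos: [511.7, 8.7, 131.8]
eef_rot: [-0.016, 3.141, -0.0]
wrist_force: [0.7, 0.9, -3.5]
gripper_width: 12.9
gripper_force: 58.6
```

In the tool's units: 0.2 cm is 0.002, 0.15 cm is 0.0015.

servo_tool(plan=[0,0,0,0.0005,0,0,0.5,0,0,0,0.001,0,0,0.5,0,0,0,0.0015,0,0,0.5,0,0,0,0.002,0,0,0.5,0,0,0,0.002,0,0,0.5])

```text
time_s: 8.37
tcp_pos: [513.7, 8.7, 131.8]
eef_rot: [-0.016, 3.141, -0.0]
wrist_force: [-0.5, -0.0, -2.8]
gripper_width: 12.6
gripper_force: 58.6
```

In the tool's units: 0.15 cm is 0.0015, 0.1 cm is 0.001.

servo_tool(plan=[0,0,0,0.0005,0,0,0.5,0,0,0,0.001,0,0,0.5,0,0,0,0.0015,0,0,0.5,0,0,0,0.0015,0,0,0.5])

```text
time_s: 8.7
tcp_pos: [514.2, 8.7, 131.2]
eef_rot: [0.016, -3.139, -0.0]
wrist_force: [-3.0, 0.1, -2.7]
gripper_width: 13.1
gripper_force: 58.5
```

Light touch of 3 N: board found at about x = 716 mm. Backing off 2 mm and lowering.

In the tool's units: -1.2 cm is -0.012, -1 cm is -0.01.

servo_tool(plan=[0,0,0,-0.002,0,0,0.5,0,0,0,-0.002,0,-0.002,0.5,0,0,0,-0.002,0,-0.004,0.5,0,0,0,-0.002,0,-0.006,0.5,0,0,0,-0.002,0,-0.008,0.5,0,0,0,-0.002,0,-0.01,0.5,0,0,0,-0.002,0,-0.012,0.5,0,0,0,-0.002,0,-0.012,0.5])

```text
time_s: 9.37
tcp_pos: [512.7, 8.8, 119.1]
eef_rot: [0.016, -3.141, -0.0]
wrist_force: [0.8, -0.7, -2.6]
gripper_width: 12.7
gripper_force: 58.6
```

In the tool's units: -0.5 cm is -0.005, -0.4 cm is -0.004.

servo_tool(plan=[0,0,0,0,0,-0.001,0.5,0,0,0,0,0,-0.002,0.5,0,0,0,0,0,-0.003,0.5,0,0,0,0,0,-0.004,0.5,0,0,0,0,0,-0.005,0.5,0,0,0,0,0,-0.005,0.5])

```text
time_s: 9.87
tcp_pos: [512.9, 8.7, 114.5]
eef_rot: [0.016, -3.141, -0.0]
wrist_force: [-0.7, 0.1, -2.8]
gripper_width: 12.8
gripper_force: 58.5
```

```bash
python3 chk.py
```

```text
t 9.87 tcp [512.9   8.7 114.5] yaw 0.58 pitch 0.01 roll 0.0 F [-0.7   0.1  -2.77] T [0.   0.32 0.01] w 12.8
case: bar [110.7   0.3 184.9] bartop [107.7   0.3 187.9] corner [113.7   0.3  79.9] grip [-88.8   0.3 108.5]
j [-0.18  0.1   2.08 -0.    0.97 -1.76]
```

In the tool's units: -0.5 cm is -0.005, -0.45 cm is -0.0045.

servo_tool(plan=[0,0,0,0,0,-0.001,0.5,0,0,0,0,0,-0.002,0.5,0,0,0,0,0,-0.003,0.5,0,0,0,0,0,-0.004,0.5,0,0,0,0,0,-0.0045,0.5,0,0,0,0,0,-0.005,0.5,0,0,0,0,0,-0.005,0.5])

```text
time_s: 10.45
tcp_pos: [513.0, 8.7, 109.6]
eef_rot: [-0.016, 3.142, 0.0]
wrist_force: [0.2, 0.4, -2.2]
gripper_width: 13.0
gripper_force: 58.5
```

In the tool's units: -0.2 cm is -0.002, -0.15 cm is -0.0015.

servo_tool(plan=[0,0,0,0,0,-0.0005,0.5,0,0,0,0,0,-0.001,0.5,0,0,0,0,0,-0.0015,0.5,0,0,0,0,0,-0.002,0.5,0,0,0,0,0,-0.002,0.5])

```text
time_s: 10.87
tcp_pos: [512.9, 8.7, 107.6]
eef_rot: [-0.016, 3.142, -0.0]
wrist_force: [-0.6, -0.0, -3.5]
gripper_width: 12.8
gripper_force: 58.5
```

Bar at about 178 mm, no contact yet; continuing in small steps.

In the tool's units: -0.2 cm is -0.002, -0.15 cm is -0.0015.

servo_tool(plan=[0,0,0,0,0,-0.0005,0.5,0,0,0,0,0,-0.001,0.5,0,0,0,0,0,-0.0015,0.5,0,0,0,0,0,-0.002,0.5,0,0,0,0,0,-0.002,0.5])

```text
time_s: 11.28
tcp_pos: [513.5, 8.6, 106.0]
eef_rot: [-0.016, 3.14, -0.0]
wrist_force: [0.7, 0.7, -1.3]
gripper_width: 12.6
gripper_force: 58.6
```

In the tool's units: -0.1 cm is -0.001, -0.05 cm is -0.0005.

servo_tool(plan=[0,0,0,0,0,-0.0005,0.5,0,0,0,0,0,-0.001,0.5,0,0,0,0,0,-0.001,0.5])

```text
time_s: 11.53
tcp_pos: [513.7, 8.6, 105.1]
eef_rot: [-0.016, 3.139, -0.0]
wrist_force: [0.6, -0.2, -1.8]
gripper_width: 13.0
gripper_force: 58.8
```

In the tool's units: -0.45 cm is -0.0045, -0.4 cm is -0.004.

servo_tool(plan=[0,0,0,-0.001,0,0,0.5,0,0,0,-0.002,0,0,0.5,0,0,0,-0.003,0,0,0.5,0,0,0,-0.004,0,0,0.5,0,0,0,-0.0045,0,0,0.5,0,0,0,-0.0045,0,0,0.5])

```text
time_s: 12.03
tcp_pos: [508.7, 8.7, 104.9]
eef_rot: [-0.016, 3.141, -0.0]
wrist_force: [1.5, 0.1, -0.1]
gripper_width: 12.9
gripper_force: 58.8
```

```bash
python3 chk.py scene:scene5 top:top5; python3 - <<'E'
from h import *
S=load('scene5')['pixels'];T=load('top5')['pixels']
a=cv2.resize(S[160:270,310:400],(450,550),interpolation=cv2.INTER_CUBIC); b=cv2.resize(T[95:150,283:318],(350,550),interpolation=cv2.INTER_CUBIC)
cv2.imwrite('pics/v5.png',np.hstack([a,b]))
E
```

```text
t 12.03 tcp [508.7   8.7 104.9] yaw 0.58 pitch -0.05 roll -0.01 F [ 1.49  0.09 -0.12] T [ 0.02 -0.2   0.08] w 12.9
case: bar [106.4   0.3 175.6] bartop [103.4   0.3 178.6] corner [109.5   0.3  70.6] grip [-93.    0.3  98.9]
j [-0.18  0.1   2.09  0.    0.94 -1.76]
```

The pull gave 1.5 N after exactly the hook gap (5.5 mm), so the bar is captured between tip and board. Letting the handle settle to the hanging angle before release.

In the tool's units: -0.8 cm is -0.008, -0.7 cm is -0.007, -0.04 rad is -0.0255.

servo_tool(plan=[0,-0.0045,0,0.0006,0,-0.0014,0.5,0,-0.0089,0,0.0012,0,-0.0028,0.5,0,-0.0134,0,0.0018,0,-0.0042,0.5,0,-0.0178,0,0.0024,0,-0.0056,0.5,0,-0.0223,0,0.0029,0,-0.007,0.5,0,-0.0255,0,0.0033,0,-0.008,0.5,0,-0.0255,0,0.0033,0,-0.008,0.5])

```text
time_s: 12.72
tcp_pos: [511.9, 8.7, 96.6]
eef_rot: [-0.016, 3.101, -0.0]
wrist_force: [0.6, -0.0, 0.7]
gripper_width: 12.7
gripper_force: 59.0
```

```bash
python3 chk.py
```

```text
t 12.72 tcp [511.9   8.7  96.6] yaw 0.59 pitch -2.35 roll -0.03 F [ 0.6  -0.02  0.68] T [-0.06 -0.28  0.03] w 12.7
case: bar [106.7   0.4 175.2] bartop [103.5   0.4 178.1] corner [114.    0.3  70.4] grip [-89.5   0.3  90.6]
j [-0.18  0.11  2.11  0.01  0.89 -1.77]
```

servo_tool(plan=[0,0,0,0,0,0,1.6,0,0,0,0,0,0,2,0,0,0,0,0,0,3,0,0,0,0,0,0,4.5,0,0,0,0,0,0,5,0,0,0,0,0,0,5,0,0,0,0,0,0,5])

```text
time_s: 13.3
tcp_pos: [511.8, 8.7, 96.7]
eef_rot: [-0.016, 3.102, -0.0]
wrist_force: [0.9, -0.3, 0.2]
gripper_width: 50.1
gripper_force: 0.0
```

In the tool's units: 15 cm is 0.15, 14 cm is 0.14.

servo_tool(plan=[0,0,0,0,0,0.005,5,0,0,0,0,0,0.015,5,0,0,0,0,0,0.03,5,0,0,0,-0.002,0,0.05,5,0,0,0,-0.005,0,0.07,5,0,0,0,-0.01,0,0.09,5,0,0,0,-0.02,0,0.11,5,0,0,0,-0.04,0,0.125,5,0,0,0,-0.06,0,0.14,5,0,0,0,-0.07,0,0.15,5])

```text
time_s: 14.13
tcp_pos: [440.9, 8.8, 249.3]
eef_rot: [-0.016, 3.099, -0.001]
wrist_force: [1.0, 0.2, 0.3]
gripper_width: 49.9
gripper_force: 0.0
```

```bash
python3 - <<'E'
from chk import *
report()
for i in (6,7):
    c=grab('scene','scene%d'%i); W=cloud(c).reshape(-1,3)
    k=W[(W[:,0]>430)&(W[:,0]<545)&(abs(W[:,1]-9)<14)&(W[:,2]>40)&(W[:,2]<125)]
    print(len(k), k.min(0).round(1),k.max(0).round(1))
    q=[(a,k[(k[:,0]>=a)&(k[:,0]<a+15)][:,2]) for a in range(430,545,15)]
    print([(a,z.max().round(1)) for a,z in q if len(z)])
t=grab('top','top6')
for tag in ('0','6'):
    W=cloud(load('scene'+tag)); 
S=load('scene7')['pixels'];T=t['pixels']
a=cv2.resize(S[150:290,250:430],(720,560),interpolation=cv2.INTER_CUBIC)
cv2.imwrite('pics/v6.png',a)
d=cv2.absdiff(load('top0')['pixels'],T)[110:210,355:410]; print('jar/mug diff top',d.mean(),np.percentile(d,99))
E
```

```text
t 14.13 tcp [440.9   8.8 249.3] yaw 0.6 pitch -2.45 roll -0.07 F [1.02 0.19 0.28] T [0.04 0.01 0.01] w 49.9
case: bar [ 35.5   1.3 328.3] bartop [ 32.3   1.3 331.1] corner [ 42.9   1.1 223.5] grip [-160.6    1.1  243.3]
j [-0.22 -0.27  2.15  0.01  1.22 -1.8 ]
143 [493.   -3.3  71.7] [544.9  14.6  94.2]
[(490, np.float64(92.1)), (505, np.float64(93.4)), (520, np.float64(94.2)), (535, np.float64(93.8))]
145 [493.4  -4.2  72.4] [544.9  12.8  94.7]
[(490, np.float64(90.8)), (505, np.float64(94.7)), (520, np.float64(92.5)), (535, np.float64(93.4))]
jar/mug diff top 4.586484848484848 9.0
```

View pics/v6.png

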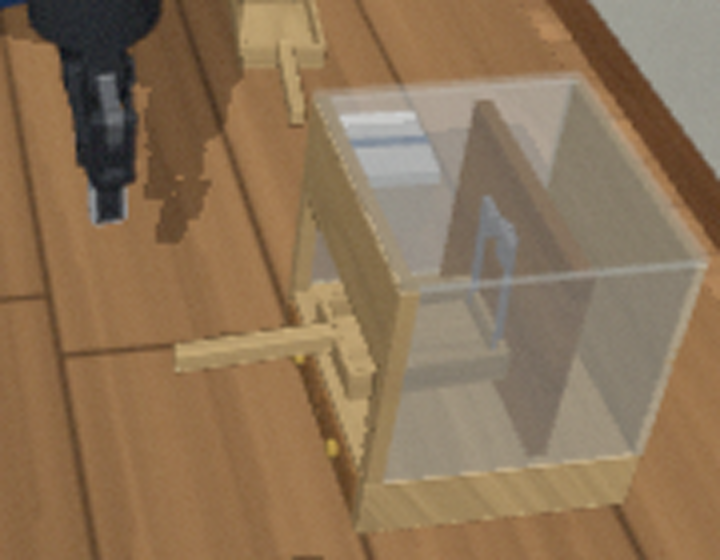

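The tray hangs level on the hook (loop over the hook at (497,225), handle out front at (250,345)), the arm is clear, and everything else is in place.

In the tool's units: 2 cm is 0.02, -1 cm is -0.01.

servo_tool(plan=[0,0,0,-0.005,0,0.01,5,0,0,0,-0.01,0,0.02,5,0,0,0,-0.01,0,0.02,5,0,0,0,-0.01,0,0.02,5,0,0,0,-0.01,0,0.02,5,0,0,0,-0.01,0,0.02,5])

```text
time_s: 14.78
tcp_pos: [431.8, 8.7, 266.1]
eef_rot: [-0.016, 3.102, 0.0]
wrist_force: [-0.4, 0.1, 0.8]
gripper_width: 50.0
gripper_force: 0.0
```

```bash
python3 -c "
from station import env
print(env.job_done())"
```

```text
the job is handed in; nothing more can be done
None
```

The tray is hanging by its loop on the case's hook, close to level (handle end about 2–3° low), with the gripper open and the arm clear; I handed the job in at 14.8 s, but no verdict came back, and I only checked the jar, gift box and mug by camera.

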